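# Slide a tray of rolls home into the bench rack

### The arm

A 6-joint arm with a two-finger parallel gripper is mounted at the origin on the work surface. World frame = base frame: x ahead of the robot, y to its left, z up, the work surface at z = 0. Lengths are in m, angles in rad, forces in N, time in s.
With the tool pointing down it reaches from about 0.3 to 0.875 m from the base axis. Payload 6.4 kg.
Tool frame: the origin (TCP) lies at the centre of the arm's flange, where the gripper is bolted on; the fingertips stand 173 mm ahead of it and the grasp point (between the pads) lies 155 mm ahead of it; z points along the fingers, x is the direction in which the jaws open and shut, and the axes are right-handed (so a half turn about z gives the same grasp; the last joint's range is limited). The gripper opens to 85 mm and grips with 20 to 120 N. Pads are 22 mm wide; open, the fingers measure 114 mm over their backs; the gripper's body (76 mm by 85 mm) begins 54 mm behind the grasp point. The pads swing forward as they close: fully open they stand 13 mm farther back than shut.
Start: joints at [-1.364, 0.181, 1.607, -0, 1.354, -0.206], TCP at [0.231, -0.527, 0.405] pointing down, gripper open.
Joint ranges: [-2.99, 2.99], [-0.89, 2.07], [0.3, 2.58], [-1.14, 4.28], [0, 2.63], [-3.12, 3.12]. Speed limits (rad/s): [2.57, 2.57, 3.01, 3.14, 3.14, 3.14].

### API

Orientations are given as a unit quaternion [w, x, y, z].
In Python, from bench import ctrl gives the robot as it stands. The module is installed in compiled form; this text tells all that it offers.
- The arm moves only by the tool move_arm, never from a script. Its argument "moves" is a list of rows, each an object of numbers: "gripper": the opening in per cent of the stroke, from 0 (shut) to 100 (fully open); "x", "y", "z": the shift along the tool's x, y, z in cm; "roll": the turn about the tool's z in degrees. In form: [{"gripper": .., "x": .., "y": .., "z": .., "roll": ..}, ...]. A call has 1 to 5 rows; each row shifts and turns the commanded pose from where the row before left it, along the tool's axes as they then stand; what a row does not reach is not made up. A row lasts 1/8 s, in which the tool goes at most 62.5 mm and 10.7 degrees, less where a joint would pass 70% of its speed; a pose out of reach is approached as far as the arm can. A call is refused whole if a number of a shift passes 6.25 or a number of a turn 10.7, either way. A call with a gripper value outside its range is refused whole. The fingers move at their own pace and stop on an object; the grip force is fixed at half the most. Time passes only in rows, so rows that do not move let the fingers close. It gives the time, the measured TCP pose, the force and the opening at its end, in the units of the state.
- ctrl.get_obs(): the state, without advancing time (a new reading comes with each control period).
- ctrl.camera(name): name is "scene" or "top" or "wrist"; returns a dict with "img" (384x512x3 uint8, red, green, blue), "fx", "fy", "cx", "cy" (pixels), "world_from_camera" (4x4, takes a point from camera to world coordinates); the wrist camera has in their place "tool_from_camera" (4x4, takes a point from camera to tool coordinates, whose origin is the TCP and whose axes are the tool frame's). Camera axes: x right, y up, looking along -z (the intrinsics and any distortion apply to the point x, -y, -z); pixel columns grow to the right and rows downward; lengths in m; the calibration is good to about 2 mm. A picture is of the moment at which its call begins: read the wrist's pose just before it. There is no depth.
- ctrl.hand_in(): hands the job in, once; it reports no verdict.
The state is a dict: "time_s": time; "q": joint angles; "dq": joint speeds; "joint_efforts": joint torques, N m; "eef_pos": TCP position; "eef_rot": TCP orientation; "wrist_force": force on the tool from outside, world axes, zero at the start; "torque": the same for the moment, N m; "opening": opening from 0.0 (shut) to 1.0 (fully open).
Only numpy, scipy, OpenCV 4.12 (cv2) and the standard library are available. Lean on these libraries where they do the work, as an engineer would, in place of code of your own. Each camera call takes 0.05 s, during which the arm holds its last target. There are 200 camera calls.

### The job

Slide the small tray of bread rolls along the bench and in between the two front uprights of the bench-top rack, straightening it as needed, until it is fully home against the rack's rear bar. Push it along with the fingers only: do not lift or tip the tray, keep all the rolls lying in it, and leave everything else on the bench where it stands.

Things in the scene. Friction and masses are not known exactly. Their poses are not given: they have to be found in the camera images.
- rack: fixed bench-top tray rack of bare square aluminium tube, 185 deep (its x), 186 wide (its y), 165 high (all sizes in mm); origin: centre of its footprint on the bench. Trays go in from its open front, the -x side, moving along its +x. Empty angle runners for two more trays stand 85 and 150 above the bench, reaching 13 in from either side; the middle is open from above
- mouth (a point): middle of the gap between the two front uprights (20 x 20 tubes), on their front faces, 22 above the bench; at x = -92.5 in the rack's frame, axes as the rack's. Their inner faces stand at y = +-73: a clear gap of 146. There is no bar across the front. Foot plates 4 thick reach 25 outside the tubes
- rear_bar (a point): middle of the inner face of the rack's rear bar, at x = +72.5 in the rack's frame, 22 above the bench; axes as the rack's. The lowest berth has no floor: the tray slides on the bench, between side tubes in line with the uprights (inner faces y = +-73), up to this bar. Side tubes and bar lie 12 to 32 above the bench
- tray: loose dark baking tray with rolls in it, on the bench before the rack, askew: 210 long (its x, roughly into the rack) x 140 wide over the rim, 25 high; both ends alike, rim corners rounded at 20, rim (19 to 25 high) outermost. Origin: centre of its underside, z = 0 on the bench. 0.5 to 0.75 kg with rolls. When home its origin is at x = -32.5, y = 0 in the rack's frame; 45 of it stand out of the front
- roll0: round crusty bread roll lying loose in the tray, 54 across, 40 high; origin: centre of its underside
- roll1: round crusty bread roll lying loose in the tray, 54 across, 40 high; origin: centre of its underside
- roll2: round crusty bread roll lying loose in the tray, 54 across, 40 high; origin: centre of its underside
- roll3: round crusty bread roll lying loose in the tray, 54 across, 40 high; origin: centre of its underside
- roll4: round crusty bread roll lying loose in the tray, 54 across, 40 high; origin: centre of its underside
- roll5: round crusty bread roll lying loose in the tray, 54 across, 40 high; origin: centre of its underside
- cutter: plain round steel pastry cutter standing on the bench beside the rack's mouth: open ring, 60 across, 42 high; origin: centre of its underside. Leave alone
- shaker: round aluminium sugar shaker, 56 across, 82 high, standing on the other side of the rack's mouth; origin: centre of its underside. Leave alone
- scraper: bench scraper lying flat: steel blade 100 x 150 with a wooden grip along one edge, 22 high; origin: centre of its underside. Leave alone
- cup: steel measuring cup, 68 across, 55 high; origin: centre of its underside. Leave alone
- wash_bowl: steel bowl, 110 across the rim, 50 high; origin: centre of its underside. Leave alone
- brush: flat pastry brush lying on the bench, about 210 long along its x, 40 wide, 20 high; handle to -x, bristles to +x, origin at the ferrule. Leave alone
Things that resemble listed ones, but are neither listed nor needed, are in the scene too. What is shaped like the roll5 but pink or yellow is not meant.

How it is judged:
By the outcome, as a careful person would: the job done as asked, in the order asked, and still so for the second after the job is handed in, with the robot touching nothing.
It also fails if it takes over 64 s, if anything falls off the work surface, if the arm or the gripper's body presses on something with over 40 N, if the wrist force passes 120 N, or if a joint passes its speed limit or range.

## Working session

There is one attempt and no reset: what is moved stays moved. The work goes in short steps, Python scripts to look and compute and a tool call to move; the robot and the scene stay as the last step left them, time stands still between calls to the robot, and variables do not carry over. Pictures are saved under pics/ and viewed, about 8 in all and at most 12, crops included, and the job is handed in when it is done.

Besides the shell and the picture viewer there is one more tool, called by a JSON object that holds its "api" and its "payload", one argument or row to a line. move_arm: Moves the arm, as the interface text tells. Its arguments: {"type":"object","properties":{"moves":{"type":"array","items":{"type":"object","properties":{"gripper":{"type":"number"},"x":{"type":"number"},"y":{"type":"number"},"z":{"type":"number"},"roll":{"type":"number"}}}}},"required":["moves"]}

```bash
mkdir -p pics; cat > h.py <<'E'
import numpy as np, cv2
from bench import ctrl
def snap(n,f):
    c=ctrl.camera(n); cv2.imwrite('pics/'+f,cv2.cvtColor(c['img'],cv2.COLOR_RGB2BGR)); return c
def W(c,u,v,z,T=None):
    T=np.array(c['world_from_camera']) if T is None else T
    d=T[:3,:3]@np.array([(u-c['cx'])/c['fx'],-(v-c['cy'])/c['fy'],-1]); o=T[:3,3]
    return o+d*(z-o[2])/d[2]
def P(c,p):
    T=np.linalg.inv(np.array(c['world_from_camera'])); q=T[:3,:3]@np.array(p)+T[:3,3]
    return c['cx']+c['fx']*q[0]/-q[2], c['cy']-c['fy']*q[1]/-q[2]
E
python3 - <<'E'
from h import *
import pickle
a=snap('top','top0.png');b=snap('scene','sc0.png')
for c in(a,b):
    print({k:c[k] for k in c if k!='img'})
pickle.dump((a,b),open('c0.pkl','wb'))
i=cv2.imread('pics/top0.png'); cv2.imwrite('pics/top0b.png',cv2.resize(i,(800,600),interpolation=cv2.INTER_CUBIC))
print(ctrl.get_obs())
E
```

```text
{'fx': 394.557160531825, 'fy': 394.557160531825, 'cx': 257.93134469297246, 'cy': 186.42066563558936, 'world_from_camera': array([[-0.02329461,  0.99261269, -0.11906891,  0.38571716],
       [-0.9993536 , -0.01985809,  0.02996717, -0.00389289],
       [ 0.02738131,  0.11969001,  0.99243366,  1.18772844],
       [ 0.        ,  0.        ,  0.        ,  1.        ]])}
{'fx': 435.36178473359973, 'fy': 435.36178473359973, 'cx': 257.7186126594005, 'cy': 196.5442705856642, 'world_from_camera': array([[-0.18365215, -0.57771099,  0.79531245,  1.62550983],
       [ 0.98279418, -0.0917099 ,  0.16032749,  0.18443198],
       [-0.01968493,  0.81107294,  0.58461372,  0.83474328],
       [ 0.        ,  0.        ,  0.        ,  1.        ]])}
{'time_s': 0.1, 'q': array([-1.36432161e+00,  1.81493183e-01,  1.60789102e+00,  1.82531241e-05,
        1.35380504e+00, -2.06327824e-01]), 'dq': array([-0.00020589, -0.00071965, -0.00312646, -0.00079118, -0.00200029,
       -0.00022665]), 'joint_efforts': array([ 3.43582315e-04, -4.45874476e+01, -3.52240062e+01, -2.64257915e-04,
        4.15692368e-03, -7.64932736e-06]), 'eef_pos': array([ 0.23063511, -0.52647848,  0.40386737]), 'eef_rot': array([-5.70741613e-04,  8.37010611e-01, -5.47186075e-01, -5.58222519e-04]), 'wrist_force': array([-0.46558262,  0.37945303,  0.78626911]), 'torque': array([-0.02539154,  0.05063518, -0.04216384]), 'opening': 0.9998533460450565}
```

View pics/top0b.png

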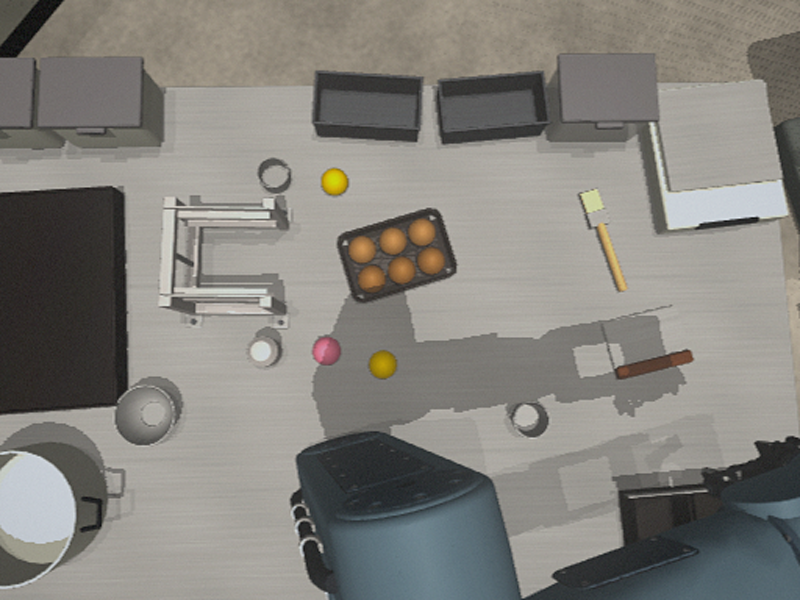

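View pics/sc0.png

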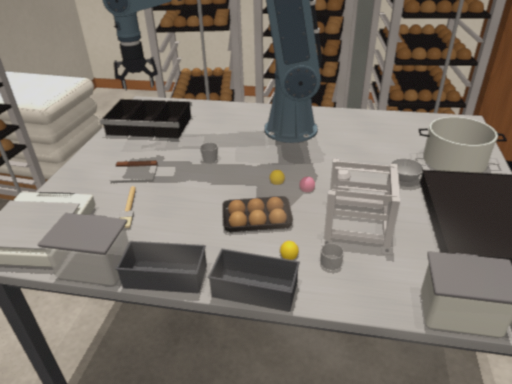

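The top view shows the rack at (160-290, 195-325), with its mouth facing right (world -y). The tray is at (338-456, 208-302), askew by about 15°. I'll enlarge that area.

```bash
python3 - <<'E'
from h import *
i=cv2.imread('pics/top0.png')[110:230,95:305]; cv2.imwrite('pics/crop.png',cv2.resize(i,(798,456),interpolation=cv2.INTER_CUBIC))
E
```

```text
(no output)
```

View pics/crop.png

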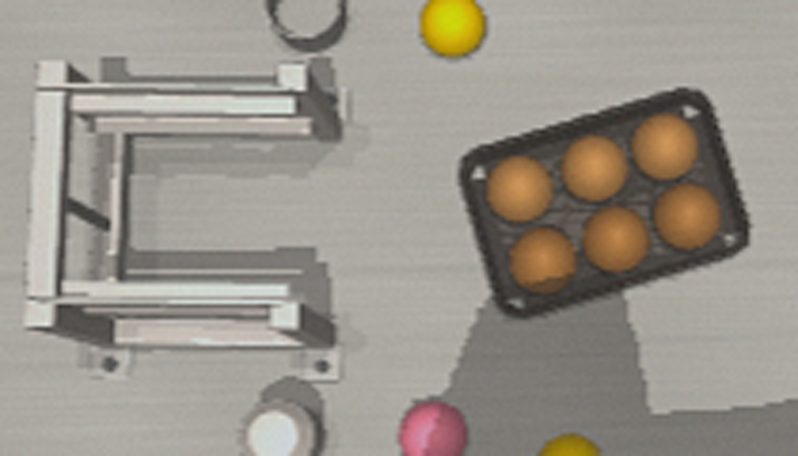

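```bash
cat > fit.py <<'E'
from h import *
import pickle
a,b=pickle.load(open('c0.pkl','rb'))
f=lambda x,y,z:W(a,95+(x+.5)/3.8-.5,110+(y+.5)/3.8-.5,z)[:2]
t=[f(*p,.165) for p in[(293,77),(285,314),(53,75),(41,313)]]
loc=np.array([(-82.5,-83),(-82.5,83),(82.5,-83),(82.5,83)])/1e3
def rigid(L,Q):
    L=np.array(L);Q=np.array(Q);l=L-L.mean(0);q=Q-Q.mean(0)
    th=np.arctan2((l[:,0]*q[:,1]-l[:,1]*q[:,0]).sum(),(l*q).sum())
    R=np.array([[np.cos(th),-np.sin(th)],[np.sin(th),np.cos(th)]])
    o=Q.mean(0)-R@L.mean(0); return o,th,R,(Q-o-L@R.T)*1e3
o,th,R,r=rigid(loc,t); print('rack',o,np.degrees(th),r)
E=[((462,172),(497,305)),((711,97),(748,235)),((478,153),(692,90)),((517,318),(735,254))]
L=[np.cross([*f(*p,.022),1],[*f(*q,.022),1]) for p,q in E]
X=lambda i,j:(lambda c:c[:2]/c[2])(np.cross(L[i],L[j]))
C=[X(0,2),X(0,3),X(1,2),X(1,3)]
ot,tt,Rt,rt=rigid(np.array([(105,-70),(105,70),(-105,-70),(-105,70)])/1e3,C)
print('tray',ot,np.degrees(tt),rt, 'in rack',R.T@(ot-o)*1e3,np.degrees(tt-th))
print('mouth',o+R@[-.0925,0],'home',o+R@[-.0325,0])
for n,p,z in[('cutter',(307,10),.042),('shaker',(272,432),.082),('pink',(434,437),.027),('yel',(453,24),.027)]: print(n,f(*p,z),R.T@(f(*p,z)-o)*1e3)
print(np.array(C))
E
python3 fit.py
```

```text
rack [0.58256948 0.27439675] 88.47721123888493 [[-0.01252498 -0.26962001]
 [ 0.34782884  0.29496923]
 [-0.3432169  -0.05353711]
 [ 0.00791304  0.02818789]]
tray [ 0.59618389 -0.02884063] 104.89203348174642 [[-2.9226673  -4.23116073]
 [ 1.76066553 -0.41557855]
 [-0.72853104 -0.33637197]
 [ 1.89053282  4.98311126]] in rack [-302.76848438  -21.66800249] 16.414822242861487
mouth [0.58011133 0.18192942] home [0.5817058  0.24190823]
cutter [0.750343   0.20194729] [ -67.9653682  -169.63958159]
shaker [0.42038333 0.21966846] [-59.01898382 160.67448365]
pink [0.41548624 0.10705102] [-171.72679408  162.57709459]
yel [0.74195687 0.08923715] [-180.8585553  -164.25163759]
[[ 0.63392522  0.08639134]
 [ 0.50331089  0.05422715]
 [ 0.69008902 -0.11266035]
 [ 0.55741043 -0.14332065]]
```

```bash
cat > plan.py <<'E'
# usage: plan.py x y z yaw_deg [rows]  -> rows from measured pose (world-yaw of tool x)
import sys
from h import *
from scipy.spatial.transform import Rotation as Ro
o=ctrl.get_obs(); w,*v=o['eef_rot']; M=Ro.from_quat([*v,w]).as_matrix(); p=np.array(o['eef_pos'])
y0=np.degrees(np.arctan2(M[1,0],M[0,0])); print('at',p.round(4),round(y0,2),o['wrist_force'].round(1),o['opening'],o['time_s'])
if len(sys.argv)>4:
    t=np.array(sys.argv[1:4],float); dy=(float(sys.argv[4])-y0+180)%360-180
    n=int(sys.argv[5]) if len(sys.argv)>5 else int(max(np.ceil(np.linalg.norm(t-p)/.05),np.ceil(abs(dy)/10)))
    d=(t-p)/n*100
    for k in range(n):
        a=np.radians(y0+dy*k/n); print('x%.2f y%.2f z%.2f roll%.2f'%(d[0]*np.cos(a)+d[1]*np.sin(a),d[0]*np.sin(a)-d[1]*np.cos(a),-d[2],-dy/n))
E
python3 plan.py .631 -.160 .26 14.9 15
```

```text
at [ 0.2306 -0.5265  0.4039] -66.35 [-0.5  0.4  0.8] 0.9998533460450565 0.1
x-1.17 y-3.43 z0.96 roll-5.42
x-0.84 y-3.52 z0.96 roll-5.42
x-0.50 y-3.58 z0.96 roll-5.42
x-0.16 y-3.61 z0.96 roll-5.42
x0.18 y-3.61 z0.96 roll-5.42
x0.52 y-3.58 z0.96 roll-5.42
x0.86 y-3.52 z0.96 roll-5.42
x1.18 y-3.42 z0.96 roll-5.42
x1.50 y-3.29 z0.96 roll-5.42
x1.81 y-3.14 z0.96 roll-5.42
x2.09 y-2.95 z0.96 roll-5.42
x2.36 y-2.74 z0.96 roll-5.42
x2.61 y-2.51 z0.96 roll-5.42
x2.84 y-2.25 z0.96 roll-5.42
x3.04 y-1.97 z0.96 roll-5.42
```

{"api": "move_arm", "payload": {
  "moves": [
    {"gripper":100,"x":-1.2,"y":-3.4,"z":0.96,"roll":-5.4},
    {"gripper":100,"x":-0.8,"y":-3.5,"z":0.96,"roll":-5.4},
    {"gripper":100,"x":-0.5,"y":-3.6,"z":0.96,"roll":-5.4},
    {"gripper":100,"x":-0.2,"y":-3.6,"z":0.96,"roll":-5.4},
    {"gripper":100,"x":0.2,"y":-3.6,"z":0.96,"roll":-5.4}
  ]
}}

```text
time_s: 0.72
eef_pos: [0.3644, -0.4038, 0.356]
eef_rot: [-0.0, 0.942, -0.335, -0.0]
wrist_force: [0.1, 0.4, 0.4]
opening: 1.003
```

{"api": "move_arm", "payload": {
  "moves": [
    {"gripper":100,"x":0.5,"y":-3.6,"z":0.96,"roll":-5.4},
    {"gripper":100,"x":0.9,"y":-3.5,"z":0.96,"roll":-5.4},
    {"gripper":100,"x":1.2,"y":-3.4,"z":0.96,"roll":-5.4},
    {"gripper":100,"x":1.5,"y":-3.3,"z":0.96,"roll":-5.4},
    {"gripper":100,"x":1.8,"y":-3.1,"z":0.96,"roll":-5.4}
  ]
}}

```text
time_s: 1.35
eef_pos: [0.4982, -0.2825, 0.308]
eef_rot: [-0.0, 0.994, -0.106, -0.0]
wrist_force: [0.4, -0.1, -0.0]
opening: 1.0
```

{"api": "move_arm", "payload": {
  "moves": [
    {"gripper":100,"x":2.1,"y":-3.0,"z":0.96,"roll":-5.4},
    {"gripper":100,"x":2.4,"y":-2.7,"z":0.96,"roll":-5.4},
    {"gripper":100,"x":2.6,"y":-2.5,"z":0.96,"roll":-5.4},
    {"gripper":100,"x":2.8,"y":-2.3,"z":0.96,"roll":-5.4},
    {"gripper":100,"x":3.0,"y":-2.0,"z":0.96,"roll":-5.4}
  ]
}}

```text
time_s: 1.98
eef_pos: [0.6316, -0.1602, 0.2598]
eef_rot: [-0.0, 0.992, 0.129, -0.0]
wrist_force: [-0.1, 0.3, -0.1]
opening: 0.999
```

```bash
python3 plan.py .631 -.160 .19 14.9 5
python3 - <<'E'
from h import *
c=snap('wrist','w1.png'); print(c['fx'],c['fy'],c['cx'],c['cy'],c['tool_from_camera'])
E
```

```text
at [ 0.6316 -0.1602  0.2598] 14.83 [-0.1  0.3 -0.1] 0.9991683196988902 1.975
x-0.01 y-0.01 z1.40 roll-0.01
x-0.01 y-0.01 z1.40 roll-0.01
x-0.01 y-0.01 z1.40 roll-0.01
x-0.01 y-0.01 z1.40 roll-0.01
x-0.01 y-0.01 z1.40 roll-0.01
281.77120458219974 281.77120458219974 256.98667238209265 192.6600075903718 [[ 9.99999771e-01  2.37156102e-04 -6.33645572e-04  6.91485903e-04]
 [ 2.06875412e-05 -9.46833107e-01 -3.21725143e-01 -8.39837030e-02]
 [-6.76255686e-04  3.21725056e-01 -9.46832895e-01  3.09330219e-02]
 [ 0.00000000e+00  0.00000000e+00  0.00000000e+00  1.00000000e+00]]
```

View pics/w1.png

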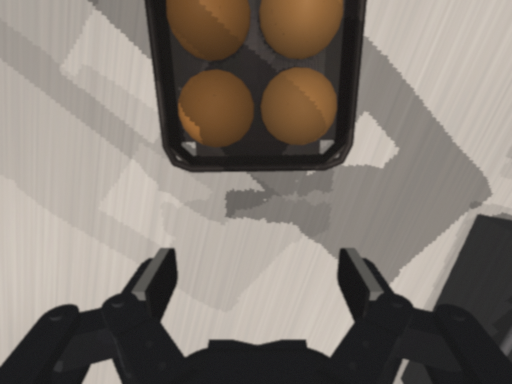

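The tray's rear edge (row 168, columns 163-352, mid 258) is square to the fingers and centred. The open fingertips work out to about 159 mm ahead of the TCP, so I'll descend to TCP z 0.168.

{"api": "move_arm", "payload": {
  "moves": [
    {"gripper":100,"z":3.0},
    {"gripper":100,"z":3.0},
    {"gripper":100,"z":2.0},
    {"gripper":100,"z":1.0},
    {"gripper":100,"z":0.2}
  ]
}}

```text
validation failed for argument at $.mo...
```

```bash
cat > tray.py <<'E'
# tray rear edge from wrist picture: pixels lx ly rx ry (rear-edge line ends) ; rim side extremes uL uR at row v
from h import *
from scipy.spatial.transform import Rotation as Ro
R0=np.array([.58257,.27440]);th=np.radians(88.477);R=np.array([[np.cos(th),-np.sin(th)],[np.sin(th),np.cos(th)]])
def wT(o,c):
    w,*v=o['eef_rot'];T=np.eye(4);T[:3,:3]=Ro.from_quat([*v,w]).as_matrix();T[:3,3]=o['eef_pos'];return T@np.array(c['tool_from_camera'])
def rk(p): return R.T@(np.array(p)[:2]-R0)*1e3
E
python3 - <<'E'
from tray import *
o=ctrl.get_obs();c=snap('wrist','w2.png');T=wT(o,c);print(o['eef_pos'],o['wrist_force'],rk(o['eef_pos']))
import pickle;pickle.dump((c,T),open('w2.pkl','wb'))
E
```

```text
[ 0.63337686 -0.15698276  0.25859714] [-1.30951168  2.19783622 -0.35471973] [-429.88001304  -62.25430705]
```

View pics/w2.png

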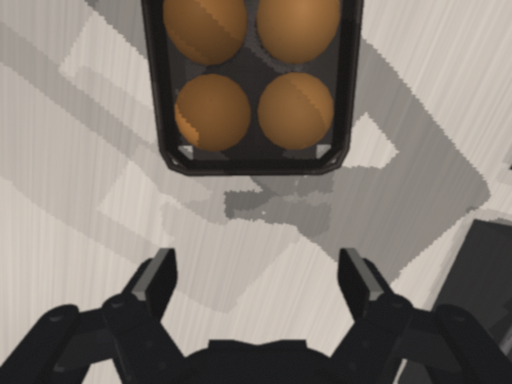

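The move was refused because every field has to be given. The picture (5 viewed) shows the same scene, with the rear edge at row 172 and its middle at column 255.

{"api": "move_arm", "payload": {
  "moves": [
    {"gripper":100,"x":0,"y":0,"z":3.0,"roll":0},
    {"gripper":100,"x":-0.1,"y":0,"z":3.0,"roll":0},
    {"gripper":100,"x":0,"y":0,"z":2.0,"roll":0},
    {"gripper":100,"x":0,"y":0,"z":0.9,"roll":0},
    {"gripper":100,"x":0,"y":0,"z":0,"roll":0}
  ]
}}

```text
time_s: 2.7
eef_pos: [0.63, -0.1616, 0.1715]
eef_rot: [-0.0, 0.992, 0.127, -0.0]
wrist_force: [0.1, -0.1, 0.8]
opening: 1.0
```

```bash
python3 - <<'E'
from tray import *
import pickle
c,T=pickle.load(open('w2.pkl','rb'))
for u,v in[(180,172),(330,172),(160,148),(351,148)]:
    p=W(c,u,v,.022,T);print(u,v,p.round(4),rk(p).round(1))
print(rk(ctrl.get_obs()['eef_pos']))
E
python3 plan.py
```

```text
180 172 [ 0.5703 -0.1419  0.022 ] [-416.5    1.2]
330 172 [ 0.6792 -0.1124  0.022 ] [-384.1 -106.9]
160 148 [ 0.5529 -0.1278  0.022 ] [-402.9   18.9]
351 148 [ 0.6879 -0.0913  0.022 ] [-362.8 -115. ]
[-434.5958287   -58.97761704]
at [ 0.63   -0.1616  0.1715] 14.63 [ 0.1 -0.1  0.8] 1.0001259151551618 2.7
```

{"api": "move_arm", "payload": {
  "moves": [
    {"gripper":100,"x":0.2,"y":-0.8,"z":0.3,"roll":-0.2},
    {"gripper":100,"x":0,"y":-0.7,"z":0,"roll":0},
    {"gripper":100,"x":0,"y":-0.5,"z":0,"roll":0},
    {"gripper":100,"x":0,"y":-0.5,"z":0,"roll":0},
    {"gripper":100,"x":0,"y":-0.5,"z":0,"roll":0}
  ]
}}

```text
time_s: 3.32
eef_pos: [0.6246, -0.132, 0.1693]
eef_rot: [0.001, 0.992, 0.129, 0.001]
wrist_force: [1.2, -3.4, 1.5]
opening: 0.999
```

{"api": "move_arm", "payload": {
  "moves": [
    {"gripper":100,"x":0,"y":-0.7,"z":0,"roll":0},
    {"gripper":100,"x":0,"y":-0.7,"z":0,"roll":0},
    {"gripper":100,"x":0,"y":-0.7,"z":0,"roll":0},
    {"gripper":100,"x":0,"y":-0.7,"z":0,"roll":0},
    {"gripper":100,"x":0,"y":-0.4,"z":0,"roll":0}
  ]
}}

```text
time_s: 3.95
eef_pos: [0.6163, -0.1007, 0.1692]
eef_rot: [0.0, 0.992, 0.129, 0.0]
wrist_force: [0.8, -4.7, 4.1]
opening: 1.0
```

```bash
cat > look.py <<'E'
import sys,pickle
from tray import *
o=ctrl.get_obs();c=ctrl.camera('top');pickle.dump(c,open('t.pkl','wb'))
i=cv2.cvtColor(c['img'],cv2.COLOR_RGB2BGR)[110:230,95:305]
cv2.imwrite('pics/'+sys.argv[1],cv2.resize(i,(798,456),interpolation=cv2.INTER_CUBIC))
c=snap('wrist','w_'+sys.argv[1]);pickle.dump((c,wT(o,c)),open('w.pkl','wb'))
print(rk(o['eef_pos']))
E
python3 look.py t2.png; python3 plan.py
```

```text
[-374.05900279  -43.72581077]
at [ 0.6162 -0.1004  0.169 ] 14.87 [ 1.2 -3.2  2.9] 0.9996643679746936 4.05
```

View pics/t2.png

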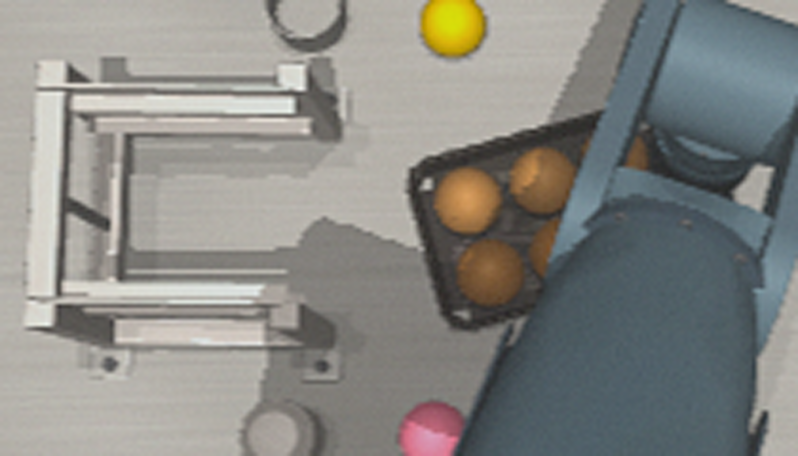

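The tray is tracking the fingers: the front edge runs (410,180)-(447,315), centre about (-262,-11) in the rack frame at 16.5°. Next is a bit more straight push, then a clockwise arc.

{"api": "move_arm", "payload": {
  "moves": [
    {"gripper":100,"x":0,"y":-0.5,"z":0,"roll":0},
    {"gripper":100,"x":0,"y":-0.6,"z":0,"roll":0},
    {"gripper":100,"x":-0.15,"y":-0.5,"z":0,"roll":0.8},
    {"gripper":100,"x":-0.33,"y":-0.5,"z":0,"roll":1.6},
    {"gripper":100,"x":-0.33,"y":-0.5,"z":0,"roll":1.6}
  ]
}}

```text
time_s: 4.68
eef_pos: [0.6017, -0.0776, 0.1688]
eef_rot: [0.0, 0.996, 0.094, 0.0]
wrist_force: [1.6, -4.9, 3.3]
opening: 1.001
```

{"api": "move_arm", "payload": {
  "moves": [
    {"gripper":100,"x":-0.33,"y":-0.5,"z":0,"roll":1.6},
    {"gripper":100,"x":-0.33,"y":-0.5,"z":0,"roll":1.6},
    {"gripper":100,"x":-0.33,"y":-0.5,"z":0,"roll":1.6},
    {"gripper":100,"x":-0.33,"y":-0.5,"z":0,"roll":1.6},
    {"gripper":100,"x":-0.16,"y":-0.3,"z":0,"roll":0.8}
  ]
}}

```text
time_s: 5.3
eef_pos: [0.5837, -0.0569, 0.1687]
eef_rot: [0.0, 1.0, 0.031, -0.0]
wrist_force: [0.8, -6.3, 3.4]
opening: 1.002
```

```bash
python3 look.py t3.png; python3 plan.py; python3 -c "
import cv2,numpy as np
cv2.imwrite('pics/v3.png',np.vstack([cv2.resize(cv2.imread('pics/t3.png'),(525,300)),cv2.resize(cv2.imread('pics/w_t3.png')[:225],(525,231))]))"
```

```text
[-331.12781881   -9.91954658]
at [ 0.5836 -0.0566  0.1685] 3.62 [ 0.2 -3.9  2.7] 0.9994808954261349 5.4
```

View pics/v3.png

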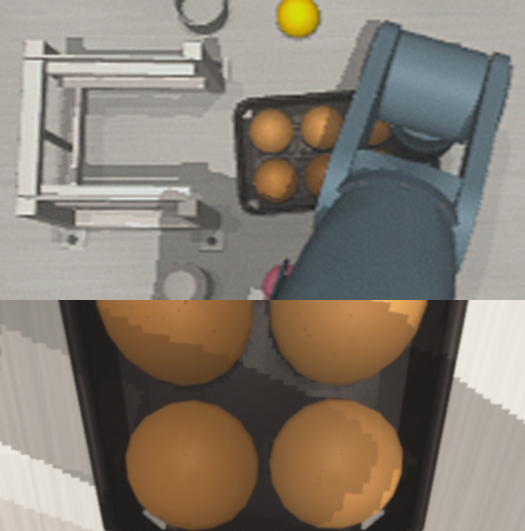

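The tray has turned to nearly straight, with its front about 35 px short of the mouth. I'll measure the side rims: wrist columns 58/456 at row 0 and 101/408 at row 224.

```bash
cat > meas.py <<'E'
# meas.py: find tray side edges in last wrist picture; args rows
import sys,pickle
from tray import *
c,T=pickle.load(open('w.pkl','rb'))
def ax(L,Rr):
    l=[rk(W(c,u,v,.022,T)) for u,v in L]; r=[rk(W(c,u,v,.022,T)) for u,v in Rr]
    for n,s in(('L',l),('R',r)): print(n,np.round(s,1).tolist(),'ang',np.degrees(np.arctan2(s[1][1]-s[0][1],s[1][0]-s[0][0])).round(2))
    print('width',np.linalg.norm(np.cross(np.array(l[1])-l[0],np.array(r[0])-l[0]))/np.linalg.norm(l[1]-l[0]))
a=list(map(float,sys.argv[1:])); ax([(a[0],a[1]),(a[2],a[3])],[(a[4],a[5]),(a[6],a[7])])
E
python3 meas.py 101 224 58 0 408 224 456 0
python3 - <<'E'
from h import *
g=cv2.imread('pics/w_t3.png',0)
for v in(5,100,200): print(v,[''.join('%4d'%x for x in g[v,a:a+44:2]) for a in((45,420) if v<50 else (60,400) if v<150 else (85,385))])
E
```

```text
L [[-307.7, 62.3], [-221.4, 69.8]] ang 4.93
R [[-295.3, -75.6], [-208.9, -69.8]] ang 3.81
width 138.46210007681864
5 [' 143 143 143 145 144 143 114  46  39  44  47  42  38  34  32  28  30  28  32  29  29  30', '  37  37  36  37  37  37  35  31  30  34  42  50  55  66  76  69  59  70 192 230 231 230']
100 [' 170 170 171 174 174 171 170 170 129  47  47  59  59  45  39  35  31  31  30  31  31  32', '  29  29  29  30  30  28  29  29  31  30  29  32  37  39  45  60  57  44  74 159 170 170']
200 [' 221 221 221 219 220 197  77  35  37  35  34  33  29  25  31  29  30  29  30  32  30  30', '  33  32  31  32  31  32  30  31  30  30  35  39  43  50  52  47  97 167 172 173 174 174']meas.py:8: DeprecationWarning: Arrays of 2-dimensional vectors are deprecated. Use arrays of 3-dimensional vectors instead. (deprecated in NumPy 2.0)
  print('width',np.linalg.norm(np.cross(np.array(l[1])-l[0],np.array(r[0])-l[0]))/np.linalg.norm(l[1]-l[0]))
```

```bash
cat > meas.py <<'E'
import sys,pickle
from tray import *
c,T=pickle.load(open('w.pkl','rb'))
def go(L,Rr):
    l=np.array([rk(W(c,u,v,.022,T)) for v,u in L]); r=np.array([rk(W(c,u,v,.022,T)) for v,u in Rr])
    a,b=np.polyfit(l[:,0],l[:,1],1),np.polyfit(r[:,0],r[:,1],1)
    m=(a+b)/2; print('angles',np.degrees(np.arctan([a[0],b[0]])).round(2),'width',((a[1]-b[1]+(a[0]-b[0])*-250)*np.cos(np.arctan(m[0]))).round(1),'axis y at x=-300,-200,-100',np.polyval(m,[-300,-200,-100]).round(1))
    o=ctrl.get_obs(); t=rk(o['eef_pos']); psi=np.arctan(m[0]); h=np.array([np.cos(psi),np.sin(psi)])
    cx=t[0]+116*h[0]; print('tool',t.round(1),'centre~',cx.round(1),np.polyval(m,cx).round(1),'psi',np.degrees(psi).round(2))
E
python3 - <<'E'
from meas import *
go([(5,57.5),(100,76.5),(200,96.5)],[(5,455),(100,437.3),(200,417)])
E
```

```text
angles [5.37 5.08] width 140.6 axis y at x=-300,-200,-100 [-7.6  1.6 10.7]
tool [-330.9   -9.8] centre~ -215.4 0.2 psi 5.22
```

The tray centre is at (-215, 0.2) and 5.2° off, as planned. I'll finish the arc.

{"api": "move_arm", "payload": {
  "moves": [
    {"gripper":100,"x":-0.36,"y":-0.5,"z":0,"roll":1.7},
    {"gripper":100,"x":-0.36,"y":-0.5,"z":0,"roll":1.7},
    {"gripper":100,"x":-0.36,"y":-0.5,"z":0,"roll":1.7},
    {"gripper":100,"x":0,"y":-0.1,"z":0,"roll":0},
    {"gripper":100,"x":0,"y":0,"z":0,"roll":0}
  ]
}}

```text
time_s: 6.02
eef_pos: [0.5724, -0.0408, 0.1684]
eef_rot: [-0.0, 1.0, -0.013, -0.0]
wrist_force: [-0.1, -0.8, 1.6]
opening: 1.001
```

```bash
cat > auto.py <<'E'
import sys,subprocess
subprocess.run(['python3','look.py',sys.argv[1]])
from meas import *
g=cv2.cvtColor(c['img'],cv2.COLOR_RGB2GRAY).astype(float)
L,Rr=[],[]
for v in map(int,sys.argv[2:]):
    e=np.where(g[v]<75)[0]; e=e[(e>30)&(e<480)]; print(v,e.min(),e.max()); L.append((v,e.min()-.5));Rr.append((v,e.max()+.5))
go(L,Rr)
E
python3 auto.py t4.png 20 80 140 200; python3 plan.py
```

```text
[-315.39342884    1.74539432]
20 61 451
80 73 440
140 85 428
200 96 416
angles [ 0.03 -0.02] width 140.1 axis y at x=-300,-200,-100 [1.9 1.9 1.9]
tool [-315.5    1.7] centre~ -199.5 1.9 psi 0.01
at [ 0.5725 -0.0409  0.1683] -1.45 [-0.9 -0.2  1. ] 0.9970825322273534 6.125
```

```bash
python3 - <<'E'
from h import *
import pickle
c=pickle.load(open('t.pkl','rb'));i=cv2.cvtColor(c['img'],cv2.COLOR_RGB2BGR)[118:208,95:215]
cv2.imwrite('pics/z4.png',cv2.resize(i,None,fx=6,fy=6,interpolation=cv2.INTER_CUBIC))
E
```

```text
(no output)
```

View pics/z4.png

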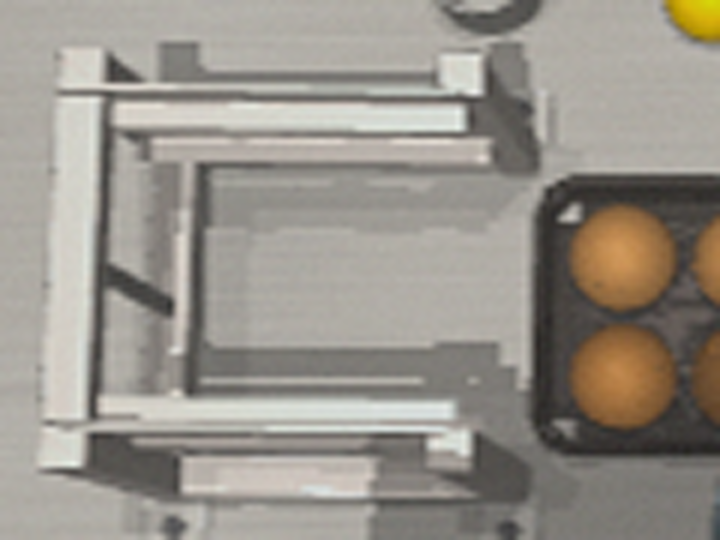

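The tray is square to the rack: top edge at y=175, bottom edge at y=455, front edge at x=533, just short of the uprights.

```bash
python3 - <<'E'
from tray import *
import pickle
c=pickle.load(open('t.pkl','rb'))
f=lambda x,y,z:rk(W(c,95+(x+.5)/6-.5,118+(y+.5)/6-.5,z)).round(1)
print(f(620,175,.022),f(620,455,.022),f(533,315,.022))
# rack checks: tops of front uprights corners
for p in[(440,52),(483,94),(428,425),(472,470)]:print(f(*p,.165))
# far side low tube inner edge (upper, top at z .032) 
print(f(490,163,.032),'runner85',f(460,131,.150),'low runner',f(490,138,.085),f(490,163,.085))
E
```

```text
[-134.3  -70.1] [-137.4   70.7] [-92.9   1.1]
[-72.4 -92.8]
[-91.8 -74. ]
[-72.3  72.7]
[-91.8  92.1]
[-71.3 -73.3] runner85 [-79.3 -60.9] low runner [-80.7 -73.3] [-81.1 -61.3]
```

{"api": "move_arm", "payload": {
  "moves": [
    {"gripper":100,"x":0,"y":-0.4,"z":0,"roll":0.1},
    {"gripper":100,"x":0.03,"y":-0.6,"z":0,"roll":0},
    {"gripper":100,"x":0.03,"y":-0.6,"z":0,"roll":0},
    {"gripper":100,"x":0,"y":-0.6,"z":0,"roll":0},
    {"gripper":100,"x":0,"y":-0.3,"z":0,"roll":0}
  ]
}}

```text
time_s: 6.75
eef_pos: [0.574, -0.0157, 0.1686]
eef_rot: [-0.0, 1.0, -0.013, -0.0]
wrist_force: [0.0, -2.0, -1.4]
opening: 0.998
```

```bash
python3 auto.py t5.png 20 80 140 200; python3 plan.py
```

```text
[-290.25831854    0.90181937]
20 61 450
80 73 439
140 85 427
200 97 415
angles [ 0.27 -0.13] width 139.6 axis y at x=-300,-200,-100 [0.8 0.9 1.1]
tool [-290.3    0.8] centre~ -174.3 1.0 psi 0.07
at [ 0.574  -0.0157  0.1687] -1.52 [-0.2 -0.8  0.1] 1.0003274398553916 6.85
```

{"api": "move_arm", "payload": {
  "moves": [
    {"gripper":100,"x":0,"y":-0.6,"z":0,"roll":0},
    {"gripper":100,"x":0,"y":-0.7,"z":0,"roll":0},
    {"gripper":100,"x":0,"y":-0.7,"z":0,"roll":0},
    {"gripper":100,"x":0,"y":-0.7,"z":0,"roll":0},
    {"gripper":100,"x":0,"y":-0.7,"z":0,"roll":0}
  ]
}}

```text
time_s: 7.48
eef_pos: [0.575, 0.0181, 0.1688]
eef_rot: [0.0, 1.0, -0.013, 0.0]
wrist_force: [-0.7, -3.5, -0.1]
opening: 0.998
```

{"api": "move_arm", "payload": {
  "moves": [
    {"gripper":100,"x":0,"y":-0.7,"z":0,"roll":0},
    {"gripper":100,"x":0,"y":-0.7,"z":0,"roll":0},
    {"gripper":100,"x":0,"y":-0.7,"z":0,"roll":0},
    {"gripper":100,"x":0,"y":-0.6,"z":0,"roll":0},
    {"gripper":100,"x":0,"y":-0.3,"z":0,"roll":0}
  ]
}}

```text
time_s: 8.1
eef_pos: [0.5758, 0.048, 0.1687]
eef_rot: [0.0, 1.0, -0.013, 0.0]
wrist_force: [0.4, -3.3, -0.5]
opening: 1.003
```

```bash
python3 auto.py t6.png 140 200; python3 plan.py
```

```text
[-226.49078124    0.74958792]
140 85 426
200 96 415
angles [-0.71  0.5 ] width 141.5 axis y at x=-300,-200,-100 [1.1 0.9 0.7]
tool [-226.4    0.8] centre~ -110.4 0.8 psi -0.1
at [0.5758 0.0481 0.1687] -1.54 [ 0.4 -1.3 -0.1] 1.0005716121237118 8.2
```

View pics/w_t6.png

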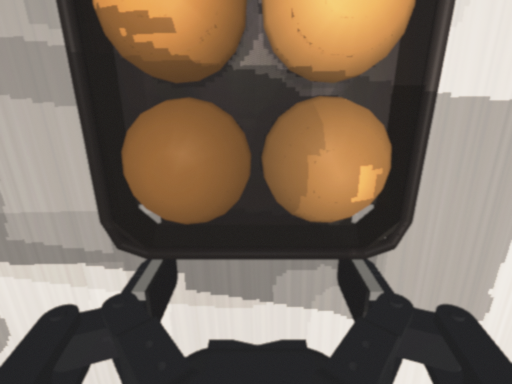

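Both fingers sit on the rear rim (row 256) and the tray is straight, with the rolls in. About 78 mm remain.

{"api": "move_arm", "payload": {
  "moves": [
    {"gripper":100,"x":0,"y":-0.6,"z":0,"roll":0},
    {"gripper":100,"x":0,"y":-0.7,"z":0,"roll":0},
    {"gripper":100,"x":0,"y":-0.7,"z":0,"roll":0},
    {"gripper":100,"x":0,"y":-0.7,"z":0,"roll":0},
    {"gripper":100,"x":0,"y":-0.7,"z":0,"roll":0}
  ]
}}

```text
time_s: 8.82
eef_pos: [0.5767, 0.0821, 0.1687]
eef_rot: [0.0, 1.0, -0.013, -0.0]
wrist_force: [0.4, -3.4, 0.4]
opening: 1.002
```

{"api": "move_arm", "payload": {
  "moves": [
    {"gripper":100,"x":0,"y":-0.7,"z":0,"roll":0},
    {"gripper":100,"x":0,"y":-0.7,"z":0,"roll":0},
    {"gripper":100,"x":0,"y":-0.7,"z":0,"roll":0},
    {"gripper":100,"x":0,"y":-0.6,"z":0,"roll":0},
    {"gripper":100,"x":0,"y":-0.4,"z":0,"roll":0}
  ]
}}

```text
time_s: 9.45
eef_pos: [0.5775, 0.113, 0.1687]
eef_rot: [0.0, 1.0, -0.013, -0.0]
wrist_force: [-0.3, -3.0, 1.0]
opening: 0.997
```

{"api": "move_arm", "payload": {
  "moves": [
    {"gripper":100,"x":0,"y":-0.3,"z":0,"roll":0},
    {"gripper":100,"x":0,"y":-0.2,"z":0,"roll":0},
    {"gripper":100,"x":0,"y":-0.2,"z":0,"roll":0}
  ]
}}

```text
time_s: 9.82
eef_pos: [0.5778, 0.1196, 0.1687]
eef_rot: [0.0, 1.0, -0.014, 0.0]
wrist_force: [0.4, -3.2, 1.1]
opening: 0.998
```

```bash
python3 auto.py t7.png 140 200; python3 plan.py
```

```text
[-154.91245119    0.69420135]
140 84 427
200 97 415
angles [ 1.12 -0.42] width 136.0 axis y at x=-300,-200,-100 [-0.5  0.1  0.7]
tool [-154.7    0.7] centre~ -38.7 1.1 psi 0.35
at [0.5777 0.1198 0.1687] -1.55 [ 0.7 -2.5  1.1] 1.0003192498788926 9.925
```

Still free, at about 6 mm to go. I'll creep until the force rises.

{"api": "move_arm", "payload": {
  "moves": [
    {"gripper":100,"x":0,"y":-0.2,"z":0,"roll":0},
    {"gripper":100,"x":0,"y":-0.2,"z":0,"roll":0},
    {"gripper":100,"x":0,"y":-0.1,"z":0,"roll":0}
  ]
}}

```text
time_s: 10.3
eef_pos: [0.5778, 0.1247, 0.1687]
eef_rot: [-0.0, 1.0, -0.014, -0.0]
wrist_force: [0.0, -3.7, 0.3]
opening: 0.998
```

{"api": "move_arm", "payload": {
  "moves": [
    {"gripper":100,"x":0,"y":-0.1,"z":0,"roll":0},
    {"gripper":100,"x":0,"y":-0.1,"z":0,"roll":0}
  ]
}}

```text
time_s: 10.55
eef_pos: [0.578, 0.1258, 0.1687]
eef_rot: [0.001, 1.0, -0.013, -0.0]
wrist_force: [-1.2, -11.7, 2.5]
opening: 0.999
```

{"api": "move_arm", "payload": {
  "moves": [
    {"gripper":100,"x":0,"y":-0.1,"z":0,"roll":0},
    {"gripper":100,"x":0,"y":0,"z":0,"roll":0}
  ]
}}

```text
time_s: 10.8
eef_pos: [0.578, 0.126, 0.1687]
eef_rot: [0.001, 1.0, -0.013, -0.0]
wrist_force: [-1.1, -13.3, 2.4]
opening: 1.003
```

```bash
python3 auto.py t8.png 140 200; python3 plan.py
```

```text
[-148.47652481    0.61287163]
140 83 428
200 96 415
angles [ 0.97 -1.2 ] width 134.5 axis y at x=-300,-200,-100 [1.3 1.1 0.9]
tool [-148.5    0.6] centre~ -32.5 0.7 psi -0.12
at [0.578  0.126  0.1687] -1.55 [ -1.1 -12.7   2.5] 0.9974291050477319 10.9
```

Home: the tool stands at the expected -148.5 and is blocked at a steady 13 N. Now I'll retreat and lift.

{"api": "move_arm", "payload": {
  "moves": [
    {"gripper":100,"x":0,"y":0.4,"z":0,"roll":0},
    {"gripper":100,"x":0,"y":1.5,"z":0,"roll":0},
    {"gripper":100,"x":0,"y":4,"z":0,"roll":0},
    {"gripper":100,"x":0,"y":5,"z":-2,"roll":0},
    {"gripper":100,"x":0,"y":5,"z":-4,"roll":0}
  ]
}}

```text
time_s: 11.52
eef_pos: [0.5724, -0.0315, 0.2266]
eef_rot: [-0.001, 1.0, -0.013, -0.002]
wrist_force: [1.3, 0.1, -0.7]
opening: 1.0
```

{"api": "move_arm", "payload": {
  "moves": [
    {"gripper":100,"x":0,"y":5,"z":-5,"roll":0},
    {"gripper":100,"x":0,"y":5,"z":-5,"roll":0},
    {"gripper":100,"x":0,"y":5,"z":0,"roll":0},
    {"gripper":100,"x":0,"y":4,"z":0,"roll":0},
    {"gripper":100,"x":0,"y":0,"z":0,"roll":0}
  ]
}}

```text
time_s: 12.15
eef_pos: [0.5683, -0.2116, 0.3162]
eef_rot: [0.0, 1.0, -0.015, 0.0]
wrist_force: [-0.4, 0.7, 0.6]
opening: 1.003
```

```bash
python3 - <<'E'
from h import *
c=snap('top','f.png');i=cv2.imread('pics/f.png')[95:245,85:285]
cv2.imwrite('pics/fz.png',cv2.resize(i,None,fx=4,fy=4,interpolation=cv2.INTER_CUBIC))
import pickle;pickle.dump(c,open('t.pkl','wb'))
print(ctrl.get_obs()['eef_pos'])
E
```

```text
[ 0.56833694 -0.20984667  0.31587052]
```

View pics/fz.png

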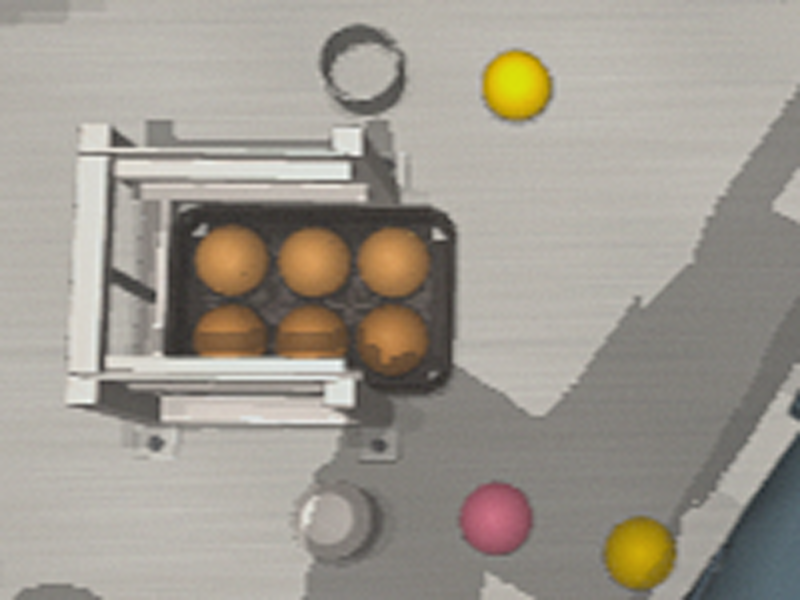

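The tray is home against the rear bar: its front edge is at x≈168 px, touching the bar, and its rear edge at x≈453. All six rolls lie in it, and the cutter, shaker and coloured balls haven't moved. Handing in.

```bash
python3 -c "
from bench import ctrl
print(ctrl.hand_in())"
```

```text
the job is handed in; nothing more can be done
None
```

The tray is in the rack, straight and home against the rear bar, and the job is handed in at about 12 s of the 64 s allowed.

I pushed the tray's rear rim with both open fingers: straight first, then in an arc that took out the 16.5° skew, then straight in between the uprights.

**Last checks:**
- **Home:** The push force rose from about 3 N to a steady 13 N with the tool where the tray's centre should be home (x ≈ -32.5 mm in the rack's frame).
- **Fit:** The tray was about 0.7 mm off centre and within about 0.1° of straight.
- **Final top picture:** The tray is against the bar with all six rolls in it. The cutter, the shaker and the pink and yellow balls stand where they were. The scraper, cup, brush and wash bowl were outside that picture or only at its edge. The gripper never went down near them.

**Disagreements:**
- Just before entry, the top and wrist cameras differed by about 1.5 mm on the tray's sideways position. That is within the 3 mm clearance, and no side force showed on the way in.
- One move call was refused because fields were missing. It moved nothing.

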